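# Tare the dispensary scale with the bottle on it

## Robot

A 6-joint arm with a two-finger parallel gripper is mounted at the origin on the work surface. World frame = base frame: x ahead of the robot, y to its left, z up, the work surface at z = 0. Lengths are in m, angles in rad, forces in N, time in s.
With the tool pointing down it reaches from about 0.225 to 0.725 m from the base axis. Payload 3.1 kg.
Tool frame: the origin (TCP) lies between the finger pads; the fingertips stand 22 mm ahead of it and the grasp point (between the pads) lies 3 mm ahead of it (env.tips_ahead is the distance from the TCP to the fingertips, in m); z points along the fingers, y is the line along which they close (so a half turn about z gives the same grasp; the last joint's range is limited). The gripper opens to 85 mm and grips with 20 to 120 N. Pads are 22 mm wide; open, the fingers measure 114 mm over their backs; the gripper's body (76 mm by 85 mm) begins 54 mm behind the grasp point. The pads swing forward as they close: fully open they stand 13 mm farther back than shut.
Start: joints at [-1.376, 0.048, 0.099, 1.622, 0, 1.443], TCP at [0.167, -0.498, 0.253] pointing down, gripper open.
Joint ranges: [-2.91, 2.91], [-0.99, 1.94], [-1.21, 1.42], [-2.12, 2.29], [-1.49, 1.47], [-3.14, 3.14]. Speed limits (rad/s): [2.79, 2.79, 3.14, 3.14, 3.14, 3.14].

## Interface

Orientations are given as a unit quaternion [w, x, y, z].
In Python, from plant import env gives the robot as it stands.
- The arm moves only by the tool move_arm, never from a script. Its argument "deltas" is a list that holds one entry, the list of rows, each a list of 5 numbers: the shift along the tool's x, y, z normalised to -1 to 1, where 1 is 0.25 m, then the turn about the tool's z normalised to -1 to 1, where 1 is 2 pi rad, then the gripper command: -1 is fully open, 1 is shut, values between are in proportion. A call has 1 to 5 rows; each row is the pose to reach, as a shift and turn from the pose commanded when the call began, along the tool's axes at that moment, turning the shorter way round; what a row does not reach only later rows make up. A row lasts 1/10 s, in which the tool goes at most 50 mm and 8.59 degrees, less where a joint would pass 70% of its speed; a pose out of reach is approached as far as the arm can. A call with a number of a shift or a turn outside -1 to 1 is refused whole. A call with a gripper value outside its range is refused whole. The fingers move at their own pace and stop on an object; the grip force is fixed at half the most. Time passes only in rows, so rows that repeat a pose let the fingers close. It gives the time, the measured TCP pose, the force, the opening and the grip force at its end, in the units of the state.
- env.observe(): the state, without advancing time (a new reading comes with each control period).
- env.get_image(name): name is "scene" or "top" or "wrist"; returns a dict with "image" (420x560x3 uint8, red, green, blue), "camera_matrix" (3x3 intrinsics, pixels), "R" (3x3) and "t" (3): a world point X has camera coordinates R X + t. Camera axes: x right, y down, z forward; pixel columns grow to the right and rows downward; lengths in m; the calibration is good to about 2 mm. A picture is of the moment at which its call begins. There is no depth.
- env.job_done(): hands the job in; it is judged then, once.
The state is a dict: "time": time; "joint_pos": joint angles; "joint_vel": joint speeds; "tau": joint torques, N m; "position": TCP position; "tool_rot": TCP orientation; "ft_force": force on the tool from outside, world axes, zero at the start; "wrist_torque": the same for the moment, N m; "finger_gap": finger opening in m; "gripper_force": force on a finger pad.
Only numpy, scipy, OpenCV 4.12 (cv2) and the standard library are available. Lean on these libraries where they do the work, as an engineer would, in place of code of your own. Each camera call takes 0.05 s, during which the arm holds its last target. There are 200 camera calls.

## Task

One of the two counter scales has the tall bottle standing on its pan. With a fingertip push that scale's key cover fully open, then reach down into the well, press the sunken tare key right down, hold it there for a good second and let it come back up, leaving the cover open. Only touch and push, pick nothing up: the bottle stays standing where it is, and the other scale and the things around are left alone.

Things in the scene. Friction and masses are not known exactly. Their poses are not given: they have to be found in the camera images.
- scale_a: White counter scale, fixed, 280 mm deep (x) by 220 mm wide (y), flat top 55 mm above the table. Origin: centre of its underside; +x to its rear, +y to its left. Steel pan 144 mm across at the rear; covered key well at the front right, display front left. The bottle stands on this one: tare it.
- well_a (a point): centre of the mouth of scale_a's key well, level with the housing top, at (-80, -40, 55) mm in the scale's frame; axes as the scale's. Straight-sided opening, 52 mm along x by 36 mm along y. The flat tare key, 44 x 28 mm, fills its bottom, its top 18 mm below the mouth when up. Hidden while the cover is shut.
- key_a (a joint): travel of scale_a's tare key, straight down, m: 0 = up, 0.005 = fully down. Sprung: 1.5 N to start, 4 N fully down, then a hard stop.
- cover_a (a joint): travel of scale_a's key cover along the scale's +y (left), m: 0 = shut, 0.060 = fully open (stop); the well is clear from 0.046. A grey plate, 66 x 56 mm, its top 4 mm above the housing top. About 1.2 N of friction; stays where left; cannot be lifted. Starts up to 0.015 ajar.
- ridge_a (a point): top middle of the thumb ridge on scale_a's cover, 20 mm above the housing top; ridge 60 mm along the scale's x, 8 mm thick in y, flush with the cover's right (-y) edge. Bare housing, 42 mm wide when shut, lies on its -y side: push from there. Shut it is 24 mm to the -y side of the well's centre, fully open 36 mm to the +y side.
- scale_b: White counter scale, fixed, 280 mm deep (x) by 220 mm wide (y), flat top 55 mm above the table. Origin: centre of its underside; +x to its rear, +y to its left. Steel pan 144 mm across at the rear; covered key well at the front right, display front left. Identical to scale_a but carries the squat jar: leave alone.
- well_b (a point): centre of the mouth of scale_b's key well, level with the housing top, at (-80, -40, 55) mm in the scale's frame; axes as the scale's. Straight-sided opening, 52 mm along x by 36 mm along y. The flat tare key, 44 x 28 mm, fills its bottom, its top 18 mm below the mouth when up. Hidden while the cover is shut.
- key_b (a joint): travel of scale_b's tare key, straight down, m: 0 = up, 0.005 = fully down. Sprung: 1.5 N to start, 4 N fully down, then a hard stop.
- cover_b (a joint): travel of scale_b's key cover along the scale's +y (left), m: 0 = shut, 0.060 = fully open (stop); the well is clear from 0.046. A grey plate, 66 x 56 mm, its top 4 mm above the housing top. About 1.2 N of friction; stays where left; cannot be lifted. Starts up to 0.015 ajar.
- ridge_b (a point): top middle of the thumb ridge on scale_b's cover, 20 mm above the housing top; ridge 60 mm along the scale's x, 8 mm thick in y, flush with the cover's right (-y) edge. Bare housing, 42 mm wide when shut, lies on its -y side: push from there. Shut it is 24 mm to the -y side of the well's centre, fully open 36 mm to the +y side.
- pan_a (a point): centre of the pan surface of scale_a, 64 mm above the table.
- bottle: tall amber bottle with narrow neck and white cap, 54 mm across, 113 mm tall, loose, standing near the middle of scale_a's pan. Origin: centre of its underside.
- jar: squat amber jar with a white lid, 62 mm across, 50 mm tall, loose, on the pan of scale_b. Origin: centre of its underside.
- vial0: small amber vial with white cap, 24 mm across, 47 mm tall, loose, on the table between the scales; bystander. Origin: centre of its underside.
- vial1: small amber vial with white cap, 24 mm across, 47 mm tall, loose, at the left of the table; bystander. Origin: centre of its underside.
- vial2: small amber vial with white cap, 24 mm across, 47 mm tall, loose, at the left of the table; bystander. Origin: centre of its underside.
- dish: glass bowl, 110 mm across, 60 mm tall, loose, at the left; bystander. Origin: centre of its underside.
- mug: ceramic mug, 80 mm across, 90 mm tall, loose, at the right; bystander. Origin: centre of its underside.
- weight: brass check weight with a knob, 36 mm across, 48 mm tall, loose, at the right; bystander. Origin: centre of its underside.
There are look-alikes about, which are no part of the job. Leave any green or yellow look-alike of the bottle alone.

How it is judged:
On the way, in this order (a step that is already met when the one before it is completed fails the run):
1. the cover of the bottle's scale has been pushed open, clear of the well (value of joint cover_a above 0.048 m), for 0.1 s.
2. the sunken tare key is held right down by the fingers, with the cover open (value of joint key_a above 0.004 m and contact force between the fingers and key_a above 0.5 N and value of joint cover_a above 0.046 m), for 0.7 s.
At the end, for the whole second after the job is handed in: On the bottle's scale the cover is at least 48 mm open and the key up again (within 1 mm); the bottle stands upright, at rest, within 15 mm of its start; the other key is up, its cover within 10 mm and the jar and bystanders within 20 mm of their starts (value of joint each of key_a, key_b below 0.001 m and value of joint cover_a above 0.048 m and angle between bottle's own z axis and vertical below 0.1 rad and distance of bottle from where it was at the start of the episode below 0.015 m and horizontal distance between bottle and pan_a below 0.05 m and linear speed of bottle below 0.02 m/s and contact force between bottle and scale_a above 0.3 N and distance of ridge_b from where it was at the start of the episode below 0.01 m and distance of each of jar, vial0, vial1, vial2, dish, mug, weight from where it was at the start of the episode below 0.02 m); the robot touches nothing.
It fails at once if the bottle is lifted, shifted over 15 mm or tipped (distance of bottle from where it was at the start of the episode above 0.015 m or angle between bottle's own z axis and vertical above 0.25 rad).
It fails at once if the other scale's key is pressed or its cover moved over 10 mm (value of joint key_b above 0.002 m or distance of ridge_b from where it was at the start of the episode above 0.01 m).
It fails at once if the jar or a bystander is lifted, carried or pushed over 20 mm (distance of any of jar, vial0, vial1, vial2, dish, mug, weight from where it was at the start of the episode above 0.02 m).
It also fails if it takes over 38 s, if anything falls off the work surface, if the arm or the gripper's body presses on something with over 40 N, if the wrist force passes 120 N, or if a joint passes its speed limit or range.

## Working session

There is one attempt and no reset: what is moved stays moved. The work goes in short steps, Python scripts to look and compute and a tool call to move; the robot and the scene stay as the last step left them, time stands still between calls to the robot, and variables do not carry over. Pictures are saved under pics/ and viewed, at most 10 in all, crops included, and the job is handed in when it is done.

Besides the shell and the picture viewer there is one more tool, called in YAML: its name, and indented under it one key for each argument. move_arm: Moves the arm, as the interface text tells. Its arguments: {"type":"object","properties":{"deltas":{"type":"array","items":{"type":"array","items":{"type":"array","items":{"type":"number"}}}}},"required":["deltas"]}

```bash
mkdir -p pics
python3 - <<'E'
from plant import env
import cv2,numpy as np
for n in("top","scene"):
    d=env.get_image(n); cv2.imwrite(f"pics/{n}0.png",d["image"][:,:,::-1]); print(n,d["camera_matrix"].round(1).tolist(),d["R"].round(3).tolist(),d["t"].round(3).tolist())
s=env.observe();print(s["time"],s["position"],s["tool_rot"],s["ft_force"],s["finger_gap"])
E
```

```text
top [[389.1, 0.0, 279.8], [0.0, 389.1, 212.1], [0.0, 0.0, 1.0]] [[-0.018, -0.999, -0.033], [-0.998, 0.02, -0.053], [0.054, 0.032, -0.998]] [0.057, 0.573, 1.134]
scene [[532.8, 0.0, 287.3], [0.0, 532.8, 207.7], [0.0, 0.0, 1.0]] [[-0.571, 0.821, 0.007], [0.493, 0.35, -0.797], [-0.657, -0.451, -0.604]] [0.291, -0.247, 1.946]
0.1 [ 0.1664323  -0.49738824  0.2522337 ] [-1.07289480e-03  9.87001058e-01  1.60710172e-01 -3.41860227e-05] [-0.61363365  0.94022823 -0.66638726] 0.08581291191288636
```

View pics/top0.png

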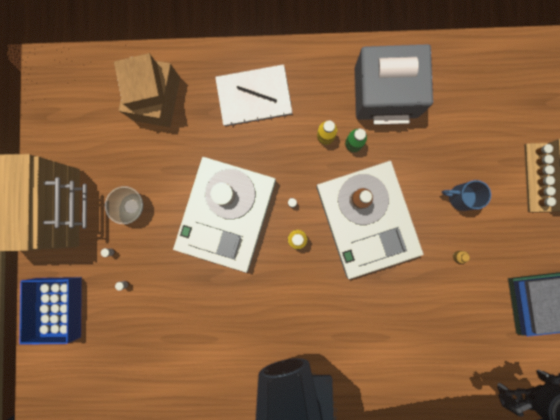

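View pics/scene0.png

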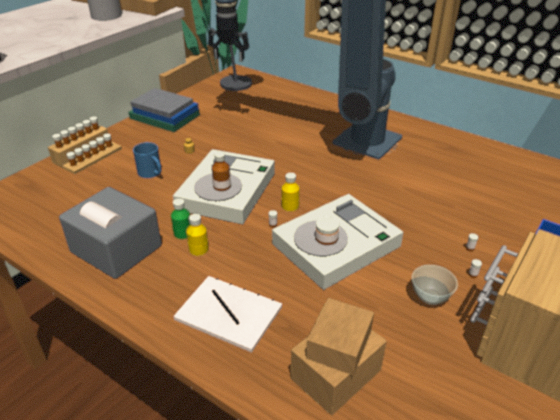

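The top view shows two scales. The right one (pan at 363,200) carries an amber bottle with a narrow neck, and the left one (pan at 230,193) carries the squat jar. The yellow bottles (328,131; 298,240) and the green one (357,140) stand off the scales and are look-alikes. The right scale fits, and an enlarged crop will confirm it.

Run:
```python
import cv2
im=cv2.imread("pics/top0.png")[150:290,300:440]
cv2.imwrite("pics/crop.png",cv2.resize(im,(600,600),0,0,3))
```

```text
(no output)
```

View pics/crop.png

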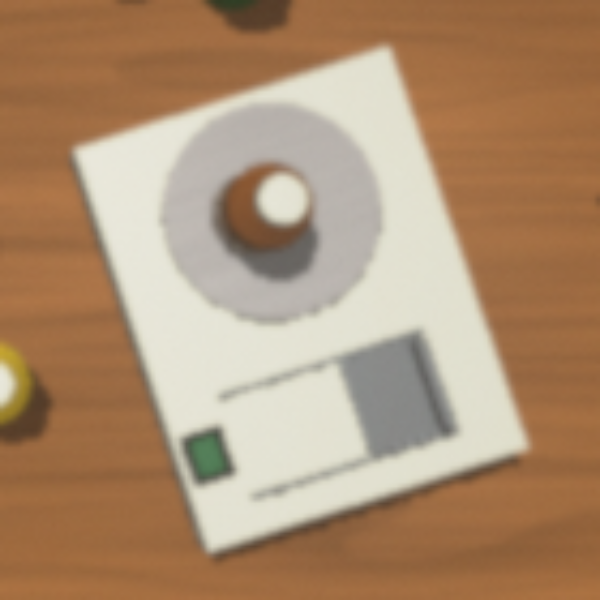

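The crop confirms an amber bottle with a white cap (283,198 in the crop) on this scale's pan. The housing top corners are at (75,148), (388,47), (528,450) and (210,553). The grey cover's right edge runs from (420,332) to (455,433), with the ridge there. So this is scale_a.

```bash
cat > h.py <<'E'
from plant import env
import numpy as np, cv2
from scipy.spatial.transform import Rotation as Ro
def ray(d,uv,z):
    K,R,t=(np.array(d[k]) for k in("camera_matrix","R","t"))
    c=-R.T@t; v=R.T@np.linalg.solve(K,[*uv,1]); return c+v*(z-c[2])/v[2]
def fit(P,L): # planar rigid fit -> yaw, origin
    P=np.array(P)[:,:2];L=np.array(L);p=P-P.mean(0);l=L-L.mean(0)
    a=np.arctan2((l[:,0]*p[:,1]-l[:,1]*p[:,0]).sum(),(l*p).sum())
    M=np.array([[np.cos(a),-np.sin(a)],[np.sin(a),np.cos(a)]])
    o=P.mean(0)-M@L.mean(0); return a,M,o,P-(L@M.T+o)
def totool(a_target_yaw,target):
    s=env.observe();w,x,y,z=s["tool_rot"];R=Ro.from_quat([x,y,z,w]).as_matrix()
    d=R.T@(np.array(target)-s["position"]); return d/0.25,s,R
E
python3 - <<'E'
from h import *
d=env.get_image("top")
C=[(75,148),(388,47),(528,450),(210,553)]
f=lambda c:(300+(c[0]+.5)*140/600-.5,150+(c[1]+.5)*140/600-.5)
P=[ray(d,f(c),.055) for c in C]
a,M,o,r=fit(P,[(.14,.11),(.14,-.11),(-.14,-.11),(-.14,.11)])
print(np.degrees(a),o,r.round(4).tolist())
loc=lambda c,z:((ray(d,f(c),z)[:2]-o)@M).round(4)
print("cover",[loc(c,.059) for c in((340,362),(370,457))],"ridge right edge",[loc(c,.059) for c in((420,332),(455,433))],[loc(c,.075) for c in((420,332),(455,433))])
print("pan",loc((271,213),.064),"well",o+M@[-.08,-.04],"cap",loc((283,198),.177))
s=env.observe();print(Ro.from_quat(np.roll(s["tool_rot"],-1)).as_matrix().round(3), s["position"])
print("local axes x,y",M[:,0],M[:,1])
E
```

```text
16.930644547049216 [ 0.54664768 -0.20904671] [[0.001, -0.0005], [-0.0002, 0.0009], [-0.0005, 0.0006], [-0.0003, -0.001]]
cover [array([-0.0479, -0.0109]), array([-0.1127, -0.0094])] ridge right edge [array([-0.0454, -0.0667]), array([-0.1148, -0.0669])] [array([-0.0443, -0.0626]), array([-0.1127, -0.0628])]
pan [0.059  0.0015] well [ 0.48176359 -0.27061014] cap [0.0622 0.0143]
[[ 0.948  0.317 -0.   ]
 [ 0.317 -0.948  0.002]
 [ 0.    -0.002 -1.   ]] [ 0.1664471  -0.49745311  0.2523812 ]
local axes x,y [0.95665797 0.2912139 ] [-0.2912139   0.95665797]
```

```bash
cat >> h.py <<'E'
A=np.radians(16.93);O=np.array([.54665,-.20905]);M=np.array([[np.cos(A),-np.sin(A)],[np.sin(A),np.cos(A)]])
def go(lx,ly,z):
    d,s,R=totool(0,[*(O+M@[lx,ly]),z])
    yaw=np.arctan2(R[1,0],R[0,0]); t=(yaw-(A+np.pi/2)+np.pi)%(2*np.pi)-np.pi
    print("t%.1f"%s["time"],"loc",((s["position"][:2]-O)@M).round(4),s["position"][2].round(4),"F",(s["ft_force"]).round(1),"gap",round(s["finger_gap"],4)," move",d.round(4),"turn",round(t/2/np.pi,4),"j6",s["joint_pos"][5].round(2))
E
echo
```

move_arm:
  deltas:
    - [[0.9,-0.16,0.2,-0.115,1],[0.9,-0.16,0.2,-0.115,1],[0.9,-0.16,0.2,-0.115,1],[0.9,-0.16,0.2,-0.115,1],[0.9,-0.16,0.2,-0.115,1]]

```text
time: 0.65
position: [0.3692, -0.3863, 0.2019]
tool_rot: [-0.001, 0.865, 0.502, 0.0]
ft_force: [0.3, -0.9, -1.0]
finger_gap: 0.0126
gripper_force: 0.0
```

```bash
python3 -c "
from h import *
go(-.08,-.092,.15)"
```

```text
t0.7 loc [-0.2214 -0.1178] 0.2019 F [ 0.3 -0.9 -1. ] gap 0.0126  move [0.4816 0.3136 0.2081] turn -0.1295 j6 1.15
```

move_arm:
  deltas:
    - [[0.48,0.314,0.208,-0.1295,1],[0.48,0.314,0.208,-0.1295,1],[0.48,0.314,0.208,-0.1295,1],[0.48,0.314,0.208,-0.1295,1],[0.48,0.314,0.208,-0.1295,1]]

```text
time: 1.15
position: [0.496, -0.322, 0.149]
tool_rot: [-0.002, 0.62, 0.785, 0.0]
ft_force: [0.1, 0.4, 0.1]
finger_gap: 0.0
gripper_force: 0.0
```

```bash
python3 -c "
from h import *
go(-.08,-.092,.15)"
```

```text
t1.1 loc [-0.0813 -0.0933] 0.149 F [0.1 0.4 0.1] gap 0.0  move [ 0.0054  0.0048 -0.0041] turn -0.0097 j6 0.65
```

Settle the turn, then check the fingers against the ridge with the wrist and top views.

move_arm:
  deltas:
    - [[0.005,0.005,0.0,-0.0097,1],[0.005,0.005,0.0,-0.0097,1],[0.005,0.005,0.0,-0.0097,1]]

```text
time: 1.45
position: [0.4961, -0.3225, 0.1509]
tool_rot: [-0.0, 0.6, 0.8, 0.0]
ft_force: [0.3, 1.8, -0.4]
finger_gap: -0.0002
gripper_force: 0.0
```

Run:
```python
from h import *
w=env.get_image("wrist");t=env.get_image("top")
a=cv2.resize(w["image"],(500,375));b=cv2.resize(t["image"][170:280,310:430],None,fx=3,fy=3.4,interpolation=2)
im=np.zeros((375,800,3),np.uint8);im[:,:500]=a;im[:374,500:]=cv2.resize(b,(300,374))
cv2.imwrite("pics/w1.png",im[:,:,::-1])
def prj(d,X):
    p=d["camera_matrix"]@(d["R"]@np.array(X)+d["t"]);return (p[:2]/p[2]*500/560).round(0)
for n,l,z in(("well",(-.08,-.04),.055),("ridge_shut",(-.08,-.064),.075),("ridge end rear R",(-.05,-.068),.075),("front",(-.11,-.068),.075),("FRcorner",(-.14,-.11),.055)): print(n,prj(w,[*(O+M@l),z]))
go(-.08,-.092,.086)
```

```text
well [249. 127.]
ridge_shut [250. 169.]
ridge end rear R [297. 175.]
front [202. 175.]
FRcorner [168. 226.]
t1.6 loc [-0.0815 -0.0941] 0.1512 F [0.1 0.5 0.5] gap -0.0001  move [0.0082 0.006  0.2609] turn -0.0018 j6 0.6
```

View pics/w1.png

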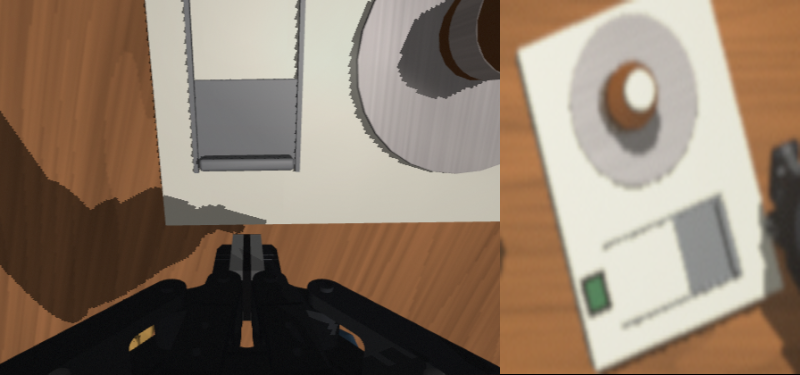

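The wrist view shows the ridge at (200–293, 155–170) and the housing's front right corner at (166,225). Both are within about 5 px of the prediction. The fingertips (247,240) are over the bare strip side, so I go down.

move_arm:
  deltas:
    - [[0.012,0.006,0.13,-0.0018,1],[0.012,0.006,0.22,-0.0018,1],[0.012,0.006,0.26,-0.0018,1],[0.012,0.006,0.26,-0.0018,1]]

```text
time: 1.95
position: [0.4955, -0.3185, 0.0843]
tool_rot: [-0.002, 0.595, 0.804, 0.0]
ft_force: [0.6, 0.7, -0.0]
finger_gap: 0.0001
gripper_force: 0.0
```

```bash
python3 -c "
from h import *
go(-.08,-.019,.086)"
```

```text
t1.9 loc [-0.0808 -0.0898] 0.0843 F [ 0.6  0.7 -0. ] gap 0.0001  move [ 0.2833  0.0034 -0.006 ] turn 0.0001 j6 0.59
```

move_arm:
  deltas:
    - [[0.04,0.003,-0.006,0,1],[0.08,0.003,-0.006,0,1],[0.12,0.003,-0.006,0,1],[0.16,0.003,-0.006,0,1],[0.2,0.003,-0.006,0,1]]

```text
time: 2.45
position: [0.4834, -0.2709, 0.0891]
tool_rot: [0.001, 0.595, 0.804, -0.0]
ft_force: [0.6, -1.8, 1.5]
finger_gap: -0.0001
gripper_force: 0.8
```

move_arm:
  deltas:
    - [[0.02,0,0,0,1],[0.04,0,0,0,1],[0.06,0,0,0,1],[0.07,0,0,0,1],[0.07,0,0,0,1]]

```text
time: 2.95
position: [0.4774, -0.2539, 0.0874]
tool_rot: [-0.001, 0.595, 0.804, 0.0]
ft_force: [-0.1, -0.5, 0.2]
finger_gap: 0.0001
gripper_force: 0.0
```

```bash
python3 -c "
from h import *
go(-.08,-.019,.086)"
```

```text
t3.0 loc [-0.0793 -0.0228] 0.0874 F [-0.1 -0.5  0.2] gap 0.0001  move [ 0.015  -0.0028  0.0057] turn 0.0003 j6 0.66
```

move_arm:
  deltas:
    - [[0.006,-0.003,0.006,0,1],[0.012,-0.003,0.006,0,1],[0.016,-0.003,0.006,0,1],[0.016,-0.003,0.006,0,1]]

```text
time: 3.35
position: [0.4756, -0.2508, 0.0859]
tool_rot: [-0.0, 0.595, 0.804, 0.0]
ft_force: [-0.1, -1.3, -0.6]
finger_gap: 0.0002
gripper_force: 0.4
```

```bash
python3 -c "
from h import *
go(-.08,-.019,.086)"
```

```text
t3.4 loc [-0.0801 -0.0192] 0.0859 F [-0.1 -1.3 -0.6] gap 0.0002  move [ 0.0009  0.0003 -0.0004] turn 0.0002 j6 0.66
```

move_arm:
  deltas:
    - [[0.006,0,0,0,1],[0.012,0,0,0,1],[0.012,0,0,0,1]]

```text
time: 3.65
position: [0.4753, -0.2496, 0.0862]
tool_rot: [0.001, 0.595, 0.804, -0.001]
ft_force: [1.7, -5.2, -2.6]
finger_gap: 0.0001
gripper_force: 2.7
```

Run:
```python
from h import *
go(-.08,-.015,.086)
w=env.get_image("wrist");cv2.imwrite("pics/w2.png",w["image"][:,:,::-1])
```

```text
t3.6 loc [-0.0801 -0.018 ] 0.0862 F [ 1.7 -5.2 -2.6] gap 0.0001  move [0.0122 0.0003 0.0007] turn 0.0001 j6 0.67
```

View pics/w2.png

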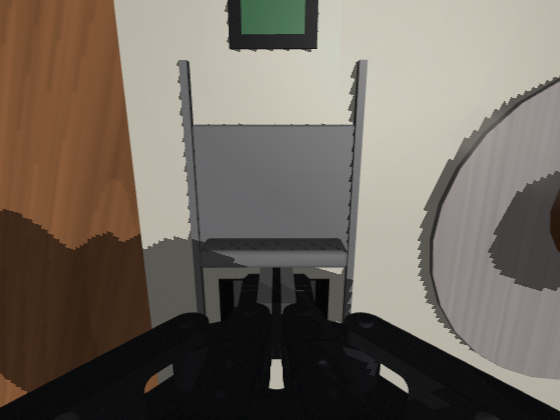

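The cover is open at its stop: the force rose to 5 N, and the well's mouth shows below the ridge at (219–329, 280), centred on the fingers. I back off over the well's centre.

move_arm:
  deltas:
    - [[-0.04,0,0,0,1],[-0.088,0,0,0,1],[-0.088,0,0,0,1],[-0.088,0,0,0,1]]

```text
time: 4.1
position: [0.4814, -0.2693, 0.0862]
tool_rot: [-0.0, 0.595, 0.804, 0.0]
ft_force: [0.1, -0.3, -0.3]
finger_gap: -0.0001
gripper_force: 0.0
```

```bash
python3 -c "
from h import *
go(-.08,-.0397,.062)"
```

```text
t4.1 loc [-0.0799 -0.0387] 0.0862 F [ 0.1 -0.3 -0.3] gap -0.0001  move [-0.0043 -0.0002  0.0968] turn 0.0001 j6 0.64
```

move_arm:
  deltas:
    - [[-0.003,0,0.03,0,1],[-0.003,0,0.06,0,1],[-0.003,0,0.085,0,1],[-0.003,0,0.1,0,1],[-0.003,0,0.1,0,1]]

```text
time: 4.6
position: [0.481, -0.2691, 0.06]
tool_rot: [-0.001, 0.595, 0.804, 0.0]
ft_force: [-0.6, 0.4, -1.2]
finger_gap: -0.0
gripper_force: 0.0
```

```bash
python3 -c "
from h import *
go(-.08,-.0397,.0535)"
```

```text
t4.6 loc [-0.0803 -0.0384] 0.06 F [-0.6  0.4 -1.2] gap -0.0  move [-0.0054  0.0014  0.0261] turn 0.0002 j6 0.64
```

move_arm:
  deltas:
    - [[-0.003,0,0.01,0,1],[-0.003,0,0.018,0,1],[-0.003,0,0.022,0,1],[-0.003,0,0.025,0,1],[-0.003,0,0.025,0,1]]

```text
time: 5.1
position: [0.4822, -0.2707, 0.0555]
tool_rot: [0.0, 0.595, 0.804, 0.0]
ft_force: [-0.3, 1.0, 2.8]
finger_gap: -0.0
gripper_force: 1.5
```

```bash
python3 -c "
from h import *
go(-.08,-.0397,.0535)"
```

```text
t5.1 loc [-0.0796 -0.0402] 0.0555 F [-0.3  1.   2.8] gap -0.0  move [ 0.0019 -0.0015  0.008 ] turn 0.0002 j6 0.64
```

move_arm:
  deltas:
    - [[0,0,0.005,0,1],[0,0,0.01,0,1],[0,0,0.01,0,1],[0,0,0.01,0,1]]

```text
time: 5.5
position: [0.4822, -0.2707, 0.054]
tool_rot: [0.0, 0.595, 0.804, 0.0]
ft_force: [-1.8, 1.4, 8.3]
finger_gap: 0.0
gripper_force: 4.2
```

move_arm:
  deltas:
    - [[0,0,0.003,0,1],[0,0,0.006,0,1],[0,0,0.006,0,1]]

```text
time: 5.8
position: [0.4822, -0.2707, 0.0539]
tool_rot: [0.001, 0.595, 0.804, 0.0]
ft_force: [-5.1, 3.7, 14.2]
finger_gap: 0.0003
gripper_force: 7.1
```

The key is on its hard stop (14 N, z no longer falling). Hold.

move_arm:
  deltas:
    - [[0,0,0,0,1],[0,0,0,0,1],[0,0,0,0,1],[0,0,0,0,1],[0,0,0,0,1]]

```text
time: 6.3
position: [0.4822, -0.2707, 0.0539]
tool_rot: [0.001, 0.595, 0.804, -0.0]
ft_force: [-4.5, 3.9, 14.1]
finger_gap: 0.0001
gripper_force: 7.0
```

move_arm:
  deltas:
    - [[0,0,0,0,1],[0,0,0,0,1],[0,0,0,0,1],[0,0,0,0,1],[0,0,0,0,1]]

```text
time: 6.8
position: [0.4823, -0.2707, 0.0539]
tool_rot: [0.001, 0.595, 0.804, -0.0]
ft_force: [-4.3, 3.2, 13.7]
finger_gap: 0.0001
gripper_force: 7.0
```

move_arm:
  deltas:
    - [[0,0,0,0,1],[0,0,0,0,1],[0,0,-0.02,0,1],[0,0,-0.06,0,1],[0,0,-0.12,0,1]]

```text
time: 7.3
position: [0.481, -0.2701, 0.0803]
tool_rot: [-0.001, 0.595, 0.804, -0.0]
ft_force: [-0.0, -0.5, 0.3]
finger_gap: 0.0007
gripper_force: 0.0
```

move_arm:
  deltas:
    - [[0,0,-0.1,0,1],[0,0,-0.2,0,1],[-0.2,0,-0.35,0,1],[-0.2,0,-0.35,0,1],[-0.2,0,-0.35,0,1]]

```text
time: 7.8
position: [0.4978, -0.3208, 0.1712]
tool_rot: [0.003, 0.595, 0.803, -0.0]
ft_force: [0.8, 0.5, 0.3]
finger_gap: -0.0003
gripper_force: 0.0
```

Run:
```python
from h import *
go(-.08,-.09,.2)
a=env.get_image("wrist")["image"];b=env.get_image("top")["image"]
im=np.hstack([cv2.resize(a,(400,300)),cv2.resize(b[150:300,160:500],(400,300))])
cv2.imwrite("pics/end.png",im[:,:,::-1])
```

```text
t7.8 loc [-0.0792 -0.0927] 0.1712 F [0.8 0.5 0.3] gap -0.0003  move [ 0.0101 -0.0027 -0.1153] turn -0.0001 j6 0.59
```

View pics/end.png

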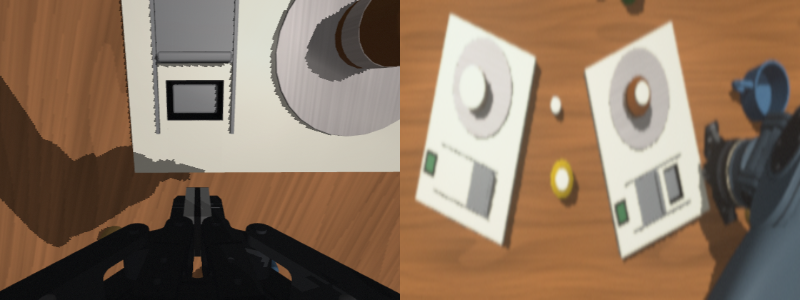

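The cover is fully open, with its ridge at (195,58). The well (195,100) is clear with the key up, the bottle is standing and the arm is free of everything.

```bash
python3 -c "
from plant import env
print(env.job_done())"
```

```text
the job is handed in; nothing more can be done
None
```

I pushed the cover of the bottle's scale fully open, held its tare key down on its stop for over a second and let it back up. The last picture shows the cover open and the bottle standing. I handed the job in; no verdict came back.

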